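Lid the spice jar and turn it to the front

TASK

Set the loose red lid onto the open red jar of the spice carousel so that it sits fully down and level, placing it rather than dropping it, and let go of it. Then turn the carousel by the square knob on top until the red jar stands lined up with the red front mark of the stand, and finish there still gripping that knob, holding the carousel still. Leave the bowl, the mug and the pepper mill where they stand.

Things in the scene. Friction and masses are not known exactly. Their poses are not given: they have to be found in the camera images.
- lid: Loose red lid, about 60 g, standing knob up on the counter at first. Origin: centre of its underside, z up. From there up: red plug 44 mm across (0 to 6 mm), red plate 62 mm across (6 to 11 mm), black round knob 18 mm across on the axis (11 to 35 mm). Seated, its plate rests on the jar's rim, the plug in the mouth: the origin is 6 mm below point jar_mouth.
- jar_mouth (a point): Centre of the open mouth of the red jar, at the height of its rim (90 mm above the counter). The jar is fixed to the carousel's disc: 60 mm outside, 52 mm inside, 60 mm tall, its axis 78 mm from the carousel's axis. Moves with the carousel.
- front_spot (a point): Where the centre of the red jar's mouth must finally be: fixed to the stand, 78 mm from the carousel's axis towards the front mark, 90 mm above the counter.
- mark_tip (a point): Outer end of the top of the red front mark: a red tongue 36 mm wide and 16 mm thick, fixed to the stand, that sticks out from under the disc, pointing away from the carousel's axis to 149 mm from it. It points roughly towards the robot.
- knob (a point): Square dark wooden knob (carousel_c0 in the rules) on the carousel's axis, at its top, fixed to the disc: 26 x 26 mm, 42 mm tall. Point: centre of its underside, 130 mm above the counter; sides along its x and y axes; its -x axis points to the red jar. Below it a steel rod 18 mm across runs down to the disc. Nothing else on the carousel, seated lid included, is higher than 122 mm.
- carousel (a joint): Angle of the carousel on its stand, rad, growing anticlockwise seen from above; 0 (or 2 pi) when the red jar is lined up with the front mark. It turns without end either way with light friction (about 0.12 N m) and stays where it is left.
- stand: Fixed black stand of the carousel. Origin: on the carousel's axis, at the counter; its -x axis points to the front mark. The wooden disc above it is 224 mm across, top 30 mm above the counter; it carries the open red jar and three closed jars (white, grey, white; black lids) at 90 degree steps, 78 mm from the axis, tops 117 mm above the counter.
- bowl: Loose blue bowl, 90 mm across, 40 mm high, to be left alone. Origin: centre of its underside.
- mug: Loose white mug, 76 mm across plus its handle, 85 mm high, to be left alone. Origin: centre of its underside.
- mill: Loose wooden pepper mill, 56 mm across, 145 mm high, to be left alone. Origin: centre of its underside.
There are look-alikes about, which are no part of the job. Of the things like the lid, leave any that is brown or green; of the rest the smaller one is meant.

How it is judged (in metres and radians):
On the way, in this order (a step that is already met when the one before it is completed fails the run):
1. the lid sits seated and level on the red jar, let go, before the jar is brought to the front (horizontal distance between lid and jar_mouth below 0.007 m and z of lid in the frame of jar_mouth between -0.01 and -0.004 m and angle between lid's own z axis and vertical below 0.06 rad and contact force between lid and the fingers below 0.1 N and horizontal distance between jar_mouth and front_spot above 0.03 m), for 0.2 s.
2. the red jar is turned to the front mark and the knob is held (horizontal distance between jar_mouth and front_spot below 0.01 m and contact force between carousel_c0 and the fingers above 3 N and velocity of joint carousel between -0.08 and 0.08 rad/s), for 0.2 s.
At the end, for the whole second after the job is handed in: The lid is on the red jar: centred within 7 mm, its plate down on the rim (within 2 mm), tilted less than 0.06 rad, not touched by the fingers; the centre of the red jar is within 10 mm of the front spot; the carousel is still (under 0.08 rad/s) and the fingers press on the knob with more than 3 N (all of step 2 and horizontal distance between lid and jar_mouth below 0.007 m and z of lid in the frame of jar_mouth between -0.01 and -0.004 m and angle between lid's own z axis and vertical below 0.06 rad and contact force between lid and the fingers below 0.1 N); the arm keeps its last pose, push and grip.
It fails at once if the lid is dropped (falls free faster than 0.5 m/s) (linear speed of lid above 0.5 m/s and contact force between lid and the fingers below 0.1 N).
It fails at once if the bowl is moved more than 30 mm or tipped (distance of bowl from where it was at the start of the episode above 0.03 m or angle between bowl's own z axis and vertical above 0.3 rad).
It fails at once if the mug is moved more than 30 mm or tipped (distance of mug from where it was at the start of the episode above 0.03 m or angle between mug's own z axis and vertical above 0.3 rad).
It fails at once if the mill is moved more than 30 mm or tipped (distance of mill from where it was at the start of the episode above 0.03 m or angle between mill's own z axis and vertical above 0.3 rad).
It also fails if it takes over 67 s, if anything falls off the work surface, if the arm or the gripper's body presses on something with over 40 N, if the wrist force passes 120 N, or if a joint passes its speed limit or range.

ROBOT

A 6-joint arm with a two-finger parallel gripper is mounted at the origin on the work surface. World frame = base frame: x ahead of the robot, y to its left, z up, the work surface at z = 0. Lengths are in m, angles in degrees, forces in N, time in s.
With the tool pointing down it reaches from about 0.375 to 0.9 m from the base axis. Payload 3.1 kg.
Tool frame: the origin (TCP) lies at the very end of the fingers, on their centre line; the grasp point (between the pads) lies 19 mm behind it; z points along the fingers, y is the line along which they close (so a half turn about z gives the same grasp; the last joint's range is limited). The gripper opens to 87 mm and grips with 3 to 60 N. Pads are 19 mm wide; open, the fingers measure 117 mm over their backs; the gripper's body (75 mm by 190 mm) begins 51 mm behind the grasp point.
Start: joints at [-76.92, 30.224, 82.088, -0, 67.689, -10.227], TCP at [0.247, -0.574, 0.223] pointing down, gripper open.
Joint ranges: [-176.69, 176.69], [-43.24, 126.21], [12.49, 139.97], [-82, 262], [0, 151.66], [-163.58, 163.58]. Speed limits (degrees/s): [159.86, 159.86, 180, 180, 180, 180].

INTERFACE

Orientations are given as a 3x3 rotation matrix whose columns are the frame's x, y, z axes.
In Python, from rig import bot gives the robot as it stands.
- The arm moves only by the tool move_arm, never from a script. Its argument "increments" is a list of rows, each an object with "xyz": the shift along the tool's x, y, z in mm, a list of three; "roll": the turn about the tool's z in rad; "grip": the opening in per cent of the stroke, from 0 (shut) to 100 (fully open). A call has 1 to 5 rows; each row shifts and turns the commanded pose from where the row before left it, along the tool's axes as they then stand; what a row does not reach is not made up. A row lasts 1/12 s, in which the tool goes at most 41.7 mm and 7.16 degrees, less where a joint would pass 70% of its speed; a pose out of reach is approached as far as the arm can. A call is refused whole if a number of a shift passes 41.7 or a number of a turn 0.125, either way. A call with a gripper value outside its range is refused whole. The fingers move at their own pace and stop on an object; the grip force is fixed at half the most. Time passes only in rows, so rows that do not move let the fingers close. It gives the time, the measured TCP pose, the force, the opening and the grip force at its end, in the units of the state.
- bot.read_state(): the state, without advancing time (a new reading comes with each control period).
- bot.capture(name): name is "scene" or "top" or "wrist"; returns (picture, depth): 480x640x3 uint8, red, green, blue; 480x640 float32, m along the optical axis (not along the pixel's ray), 0 where there is no reading.
- bot.camera_model(name): a dict with "intrinsics" (3x3 intrinsics, pixels), "D" ([k1, k2, p1, p2, k3] as OpenCV has them; the pictures are not rectified), "rvec" (rotation vector, rad) and "tvec" (3), from world to camera coordinates, as OpenCV has them; the wrist camera has in their place "tool_from_camera" (4x4, takes a point from camera to tool coordinates, whose origin is the TCP and whose axes are the flange's). Camera axes: x right, y down, z forward; pixel columns grow to the right and rows downward; lengths in m; the calibration is good to about 2 mm. A picture is of the moment at which its call begins: read the wrist's pose just before it. camera_model takes no time and is no camera call.
- bot.hand_in(): hands the job in; it is judged then, once.
Trained networks look in the newest picture that a camera, given by its name, has taken for a name from the list of things; names that differ only in an ending like _2 or _b are one class to them, and where a whole thing is asked for, a point or a joint stands for the part that bears it (a point fixed in the world has none). Each returns a list of dicts, best first, with "conf" (0 to 1); they miss things now and then, are a little off and sometimes report something else, mostly with a low value. They report only what shows in the picture. A call takes as long as a camera call. They do not tell look-alikes from the thing itself.
- bot.spot_in(label, camera): "at" ([x, y, z] in m, in the coordinates of the camera as it stood for that picture, good to about 4 mm: the middle of the surface that is visible of it).
- bot.trace(label, camera): "mask" (480x640 bool, what is visible of it).
The state is a dict: "time_s": time; "joint_positions": joint angles; "qvel": joint speeds; "tau": joint torques, N m; "position": TCP position; "tcp_rot": TCP orientation; "force": force on the tool from outside, world axes, zero at the start; "moment": the same for the moment, N m; "opening": opening from 0.0 (shut) to 1.0 (fully open); "grasp_force": force on a finger pad.
Only numpy, scipy, OpenCV 4.12 (cv2) and the standard library are available. Lean on these libraries where they do the work, as an engineer would, in place of code of your own. Each camera call takes 0.05 s, during which the arm holds its last target. There are 200 camera calls.

## Working session

There is one attempt and no reset: what is moved stays moved. The work goes in short steps, Python scripts to look and compute and a tool call to move; the robot and the scene stay as the last step left them, time stands still between calls to the robot, and variables do not carry over. Pictures are saved under pics/ and viewed, at most 10 in all, crops included, and the job is handed in when it is done.

Besides the shell and the picture viewer there is one more tool, called after ">>>" in YAML: its name, and indented under it one key for each argument. move_arm: Moves the arm, as the interface text tells. Its arguments: {"type":"object","properties":{"increments":{"type":"array"}},"required":["increments"]}

```bash
mkdir -p pics; cat > h.py <<'E'
from rig import bot
import numpy as np, cv2
def cam(n):
    m=bot.camera_model(n); K=np.array(m["intrinsics"]); D=np.array(m["D"])
    if n=="wrist":
        s=bot.read_state(); T=np.eye(4); T[:3,:3]=s["tcp_rot"]; T[:3,3]=s["position"]
        return K,D,T@np.array(m["tool_from_camera"])
    R=cv2.Rodrigues(np.array(m["rvec"]))[0]; T=np.eye(4); T[:3,:3]=R.T; T[:3,3]=-R.T@np.array(m["tvec"]).ravel()
    return K,D,T
def cap(n,f=None):
    c=cam(n); p,d=bot.capture(n)
    if f: cv2.imwrite(f,cv2.cvtColor(p,cv2.COLOR_RGB2BGR))
    return p,d,c
def pts(mask,d,c):
    K,D,T=c; v,u=np.nonzero(mask&(d>0)); z=d[v,u]
    n=cv2.undistortPoints(np.c_[u,v].astype(float)[:,None],K,D)[:,0]
    P=np.c_[n*z[:,None],z]
    return P@T[:3,:3].T+T[:3,3],u,v
E
python3 - <<'E'
from h import *
a,d,c=cap("scene"); b,d2,c2=cap("top")
cv2.imwrite("pics/a.png",cv2.cvtColor(a,cv2.COLOR_RGB2BGR));cv2.imwrite("pics/b.png",cv2.cvtColor(b,cv2.COLOR_RGB2BGR))
for n,cc in(("scene",c),("top",c2)):
  for l in("lid","knob","jar_mouth","mark_tip","bowl","mug","mill","stand"):
    try:
      for r in bot.spot_in(l,n): print(n,l,round(r["conf"],2),np.round(cc[2][:3,:3]@r["at"]+cc[2][:3,3],3))
    except Exception as e: print(n,l,e)
print(bot.read_state()["tcp_rot"],bot.read_state()["time_s"])
E
```

```text
scene lid 0.79 [ 0.614 -0.201  0.009]
scene lid 0.69 [ 0.665 -0.313  0.015]
scene lid 0.68 [ 0.618 -0.094  0.012]
scene jar_mouth 0.63 [0.58  0.159 0.043]
scene mark_tip 0.86 [0.582 0.161 0.039]
scene bowl 0.73 [ 0.445 -0.259  0.023]
scene bowl 0.63 [0.582 0.16  0.046]
scene mug 0.91 [0.579 0.404 0.049]
scene mill 0.6 [0.436 0.369 0.089]
scene stand 0.97 [0.58  0.159 0.04 ]
top lid 0.92 [ 0.654 -0.328  0.019]
top lid 0.86 [ 0.613 -0.096  0.013]
top lid 0.72 [ 0.609 -0.2    0.007]
top lid 0.64 [0.421 0.353 0.123]
top lid 0.24 [0.567 0.151 0.027]
top knob 0.93 [0.567 0.146 0.033]
top jar_mouth 0.82 [0.564 0.152 0.029]
top mark_tip 0.56 [0.564 0.144 0.029]
top bowl 0.7 [ 0.458 -0.255  0.021]
top mug 0.55 [0.598 0.405 0.044]
top mill 0.64 [0.418 0.352 0.12 ]
top mill 0.4 [0.569 0.145 0.03 ]
[[ 9.18396581e-01  3.95661115e-01  3.49106184e-05]
 [ 3.95661117e-01 -9.18396580e-01 -5.09361431e-05]
 [ 1.19083414e-05  6.05923539e-05 -9.99999998e-01]] 0.9
```

View pics/b.png

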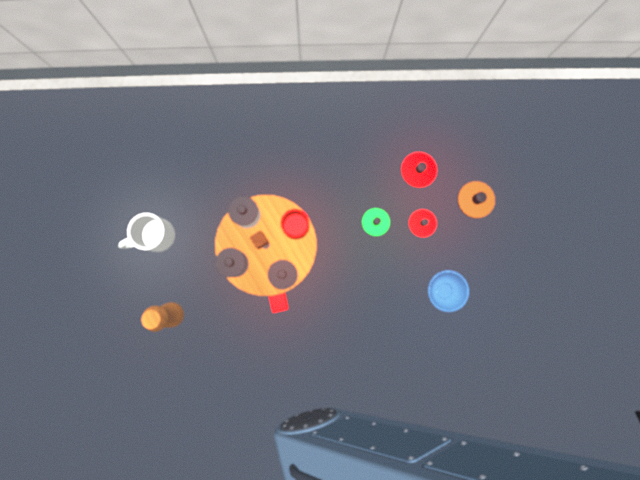

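View pics/a.png

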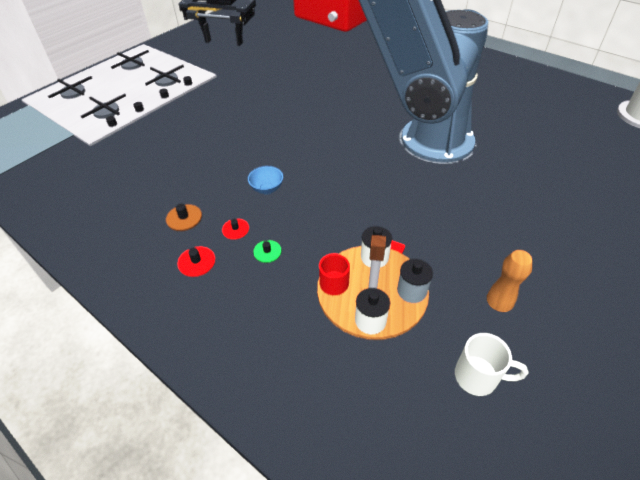

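The top view shows the target lid, the smaller red one, at px (423,223) and the big red one at (419,170). The red jar is at (295,223), the square knob at (260,240), the front mark at (279,302) and the bowl at (448,291). Next I'll measure with the calibration.

```bash
cat >> h.py <<'E'
def red(p):
    h=cv2.cvtColor(p,cv2.COLOR_RGB2HSV); return ((h[...,0]<6)|(h[...,0]>174))&(h[...,1]>180)&(h[...,2]>90)
def circ(xy):
    c,r=cv2.minEnclosingCircle(xy.astype(np.float32)); return np.round([*c,r],4)
def plane(uv,z,c):
    K,D,T=c; n=cv2.undistortPoints(np.float64(uv).reshape(-1,1,2),K,D)[:,0]; r=np.c_[n,np.ones(len(n))]@T[:3,:3].T
    return (T[:3,3]+r*((z-T[2,3])/r[:,2])[:,None])[:,:2]
E
python3 - <<'E'
from h import *
for n in("top","scene"):
  p,d,c=cap(n); m=red(p)
  k,L,st,ce=cv2.connectedComponentsWithStats(m.astype(np.uint8))
  for i in range(1,k):
    if st[i,4]<60: continue
    P,u,v=pts(L==i,d,c)
    if P[:,0].min()<0.3: continue
    cs=cv2.findContours((L==i).astype(np.uint8),0,cv2.CHAIN_APPROX_NONE)[0][0][:,0]
    print(n,ce[i].round(),st[i,4],"mean",P.mean(0).round(3),"zr",np.percentile(P[:,2],[5,50,95]).round(3),"circ z.011",circ(plane(cs,.011,c)),"z.09",circ(plane(cs,.09,c)))
  h=cv2.cvtColor(p,cv2.COLOR_RGB2HSV)
  w=(h[...,0]>8)&(h[...,0]<25)&(h[...,1]>120)&(h[...,2]>110)
  k,L,st,ce=cv2.connectedComponentsWithStats(w.astype(np.uint8)); i=1+np.argmax(st[1:,4])
  cs=cv2.findContours((L==i).astype(np.uint8),0,cv2.CHAIN_APPROX_NONE)[0][0][:,0]
  print(n,"disc",ce[i],circ(plane(cs,.03,c)))
E
```

```text
top [418. 170.] 852 mean [ 0.731 -0.2    0.015] zr [0.012 0.015 0.019] circ z.011 [ 0.7326 -0.2016  0.0404] z.09 [ 0.7141 -0.1833  0.0375]
top [294. 221.] 243 mean [0.612 0.082 0.069] zr [0.035 0.072 0.092] circ z.011 [0.6143 0.0835 0.0324] z.09 [0.6046 0.0807 0.03  ]
top [422. 223.] 485 mean [ 0.609 -0.204  0.012] zr [0.008 0.011 0.015] circ z.011 [ 0.6092 -0.2046  0.0305] z.09 [ 0.5999 -0.1861  0.0283]
top [279. 303.] 214 mean [0.438 0.122 0.016] zr [0.012 0.016 0.019] circ z.011 [0.4387 0.1229 0.0229] z.09 [0.4419 0.1172 0.0213]
top disc [266.69534451 245.79013035] [0.5669 0.1477 0.1123]
scene [235. 229.] 378 mean [ 0.612 -0.2    0.011] zr [0.008 0.011 0.016] circ z.011 [ 0.61   -0.2021  0.033 ] z.09 [ 0.6548 -0.1391  0.0295]
scene [397. 246.] 119 mean [0.432 0.128 0.016] zr [0.    0.016 0.018] circ z.011 [0.4275 0.1249 0.0201] z.09 [0.4913 0.1536 0.018 ]
scene [196. 262.] 750 mean [ 0.735 -0.194  0.015] zr [0.001 0.015 0.018] circ z.011 [ 0.7306 -0.2004  0.0426] z.09 [ 0.7627 -0.1376  0.0382]
scene [334. 274.] 1080 mean [0.608 0.083 0.065] zr [0.035 0.067 0.09 ] circ z.011 [0.5734 0.0581 0.055 ] z.09 [0.622  0.0938 0.0493]
scene disc [371.87093713 297.51364176] [0.5694 0.1508 0.1143]
```

>>> move_arm:
  increments:
    - {"xyz": [0, 0, 0], "roll": -0.12, "grip": 50}
    - {"xyz": [0, 0, 0], "roll": -0.12, "grip": 50}
    - {"xyz": [0, 0, 0], "roll": -0.12, "grip": 50}
    - {"xyz": [0, 0, 0], "roll": -0.12, "grip": 50}
    - {"xyz": [0, 0, 0], "roll": -0.12, "grip": 50}

```text
time_s: 1.42
position: [0.2473, -0.574, 0.2226]
tcp_rot: [[0.53, 0.848, 0.0], [0.848, -0.53, 0.0], [0.0, 0.0, -1.0]]
force: [-0.9, 0.0, 0.0]
opening: 0.707
grasp_force: 0.0
```

>>> move_arm:
  increments:
    - {"xyz": [0, 0, 0], "roll": -0.12, "grip": 50}
    - {"xyz": [0, 0, 0], "roll": -0.12, "grip": 50}
    - {"xyz": [0, 0, 0], "roll": -0.12, "grip": 50}
    - {"xyz": [0, 0, 0], "roll": -0.12, "grip": 50}
    - {"xyz": [0, 0, 0], "roll": -0.12, "grip": 50}

```text
time_s: 1.83
position: [0.2473, -0.5739, 0.2225]
tcp_rot: [[-0.042, 0.999, -0.0], [0.999, 0.042, 0.0], [0.0, -0.0, -1.0]]
force: [-0.9, -0.6, 0.3]
opening: 0.508
grasp_force: 0.0
```

>>> move_arm:
  increments:
    - {"xyz": [0, 0, 0], "roll": -0.12, "grip": 50}
    - {"xyz": [0, 0, 0], "roll": -0.12, "grip": 50}
    - {"xyz": [0, 0, 0], "roll": -0.12, "grip": 50}
    - {"xyz": [0, 0, 0], "roll": -0.11, "grip": 50}

```text
time_s: 2.17
position: [0.2473, -0.5739, 0.2226]
tcp_rot: [[-0.49, 0.872, 0.0], [0.872, 0.49, -0.0], [-0.0, 0.0, -1.0]]
force: [0.7, 0.1, -0.9]
opening: 0.499
grasp_force: 0.0
```

```bash
python3 - <<'E'
from h import *
print(np.round(bot.camera_model("wrist")["tool_from_camera"],3)); s=bot.read_state(); print(s["time_s"],s["position"],np.round(s["tcp_rot"],3),s["joint_positions"])
print((np.array(s["tcp_rot"]).T@(np.array([.609,-.204,.12])-s["position"])*1000).round())
E
```

```text
[[ 0.    -0.965 -0.263  0.072]
 [ 1.     0.     0.     0.001]
 [ 0.    -0.263  0.965 -0.162]
 [ 0.     0.     0.     1.   ]]
2.1667 [ 0.24733096 -0.57394675  0.22255906] [[-0.49   0.872  0.   ]
 [ 0.872  0.49  -0.   ]
 [-0.     0.    -1.   ]] [-7.69186707e+01  3.02215955e+01  8.20894658e+01  1.83584297e-03
  6.76879603e+01 -1.06240261e+02]
[145. 496. 103.]
```

>>> move_arm:
  increments:
    - {"xyz": [10.4, 35.4, 7.4], "roll": 0, "grip": 50}
    - {"xyz": [10.4, 35.4, 7.4], "roll": 0, "grip": 50}
    - {"xyz": [10.4, 35.4, 7.4], "roll": 0, "grip": 50}
    - {"xyz": [10.4, 35.4, 7.4], "roll": 0, "grip": 50}
    - {"xyz": [10.4, 35.4, 7.4], "roll": 0, "grip": 50}

```text
time_s: 2.58
position: [0.3778, -0.4416, 0.1854]
tcp_rot: [[-0.484, 0.875, 0.0], [0.875, 0.484, -0.0], [-0.0, 0.0, -1.0]]
force: [0.5, -0.4, -0.3]
opening: 0.499
grasp_force: 0.0
```

>>> move_arm:
  increments:
    - {"xyz": [10.4, 35.4, 7.4], "roll": 0, "grip": 50}
    - {"xyz": [10.4, 35.4, 7.4], "roll": 0, "grip": 50}
    - {"xyz": [10.4, 35.4, 7.4], "roll": 0, "grip": 50}
    - {"xyz": [10.4, 35.4, 7.4], "roll": 0, "grip": 50}
    - {"xyz": [10.4, 35.4, 7.4], "roll": 0, "grip": 50}

```text
time_s: 3.0
position: [0.5077, -0.3101, 0.1483]
tcp_rot: [[-0.485, 0.875, 0.0], [0.875, 0.485, -0.0], [-0.0, 0.0, -1.0]]
force: [0.8, -0.8, -0.1]
opening: 0.499
grasp_force: 0.0
```

>>> move_arm:
  increments:
    - {"xyz": [10.4, 35.4, 7.4], "roll": 0, "grip": 50}
    - {"xyz": [10.4, 35.4, 7.4], "roll": 0, "grip": 50}
    - {"xyz": [10.4, 35.4, 7.4], "roll": 0, "grip": 50}
    - {"xyz": [10.4, 35.4, 7.4], "roll": 0, "grip": 50}
    - {"xyz": [0, 0, 0], "roll": 0, "grip": 50}

```text
time_s: 3.42
position: [0.614, -0.2008, 0.1176]
tcp_rot: [[-0.489, 0.872, 0.002], [0.872, 0.489, 0.002], [0.001, 0.003, -1.0]]
force: [-0.5, -0.5, -0.3]
opening: 0.502
grasp_force: 0.0
```

```bash
cat > lid.py <<'E'
from h import *
p,d,c=cap("wrist","pics/w1.png"); m=red(p)
s=bot.read_state(); print(s["position"],s["time_s"])
k,L,st,ce=cv2.connectedComponentsWithStats(m.astype(np.uint8))
for i in range(1,k):
    if st[i,4]<300: continue
    cs=cv2.findContours((L==i).astype(np.uint8),0,cv2.CHAIN_APPROX_NONE)[0][0][:,0]
    q=circ(plane(cs,.011,c)); print(ce[i],st[i,4],q,(np.array(s["tcp_rot"]).T@(np.r_[q[:2],.014]-s["position"])*1000).round(1))
E
python3 lid.py
```

```text
[ 0.61198625 -0.20314041  0.11798357] 3.4667
[302.72360765 249.29800499] 2406 [ 0.609  -0.2031  0.0308] [  1.4  -2.6 104. ]
[445.46328579 282.37717908] 1893 [ 0.7209 -0.1874  0.0368] [-39.7 102.7 104. ]
```

View pics/w1.png

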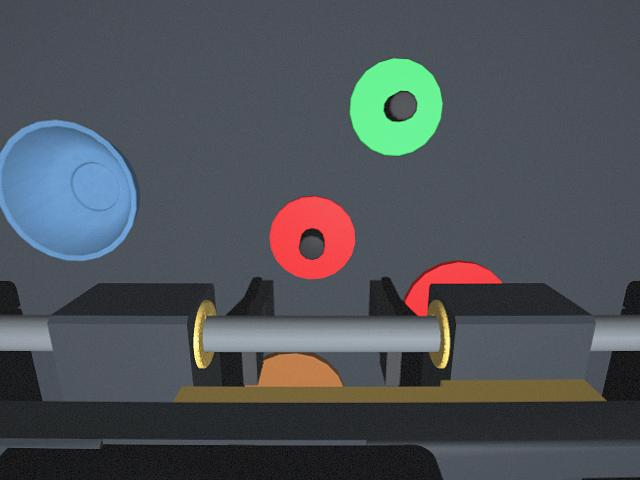

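The wrist view shows the small red lid at px (312,238), between the fingers' columns at 260 and 385. The bowl is at the left and the green lid above. I'll go down part way and measure again.

>>> move_arm:
  increments:
    - {"xyz": [0, 0, 20], "roll": 0, "grip": 50}
    - {"xyz": [0, 0, 20], "roll": 0, "grip": 50}
    - {"xyz": [0, 0, 0], "roll": 0, "grip": 50}
    - {"xyz": [0, 0, 0], "roll": 0, "grip": 50}
    - {"xyz": [0, 0, 0], "roll": 0, "grip": 50}

```text
time_s: 3.88
position: [0.6103, -0.2075, 0.0798]
tcp_rot: [[-0.484, 0.875, 0.001], [0.875, 0.484, -0.001], [-0.001, 0.0, -1.0]]
force: [-0.1, -0.6, -0.1]
opening: 0.499
grasp_force: 0.0
```

```bash
python3 lid.py
```

```text
[ 0.61069227 -0.20753709  0.08026075] 3.9333
[312.0593832  260.99901575] 3048 [ 0.6091 -0.203   0.0309] [ 4.9  0.7 66.3]
[491.15779817 278.62201835] 545 [ 0.7152 -0.171   0.0228] [-18.5 109.1  66.4]
```

>>> move_arm:
  increments:
    - {"xyz": [4.7, 0.7, 16], "roll": 0, "grip": 50}
    - {"xyz": [0, 0, 18], "roll": 0, "grip": 50}
    - {"xyz": [0, 0, 18], "roll": 0, "grip": 50}
    - {"xyz": [0, 0, 12], "roll": 0, "grip": 50}
    - {"xyz": [0, 0, 2], "roll": 0, "grip": 50}

```text
time_s: 4.35
position: [0.6076, -0.2019, 0.0117]
tcp_rot: [[-0.484, 0.875, -0.002], [0.875, 0.484, 0.001], [0.002, -0.001, -1.0]]
force: [0.1, 0.1, 0.3]
opening: 0.504
grasp_force: 0.0
```

>>> move_arm:
  increments:
    - {"xyz": [0, 0, 0], "roll": 0, "grip": 50}
    - {"xyz": [0, 0, 0], "roll": 0, "grip": 50}
    - {"xyz": [0, 0, 0], "roll": 0, "grip": 10}
    - {"xyz": [0, 0, 0], "roll": 0, "grip": 0}
    - {"xyz": [0, 0, 0], "roll": 0, "grip": 0}

```text
time_s: 4.77
position: [0.6091, -0.2023, 0.0139]
tcp_rot: [[-0.485, 0.875, 0.001], [0.875, 0.485, -0.001], [-0.001, 0.001, -1.0]]
force: [-0.3, 0.7, 1.0]
opening: 0.356
grasp_force: 0.0
```

>>> move_arm:
  increments:
    - {"xyz": [0, 0, 0], "roll": 0, "grip": 0}
    - {"xyz": [0, 0, 0], "roll": 0, "grip": 0}
    - {"xyz": [0, 0, 0], "roll": 0, "grip": 0}
    - {"xyz": [0, 0, 0], "roll": 0, "grip": 0}
    - {"xyz": [0, 0, 0], "roll": 0, "grip": 0}

```text
time_s: 5.18
position: [0.6087, -0.202, 0.0133]
tcp_rot: [[-0.485, 0.875, 0.0], [0.875, 0.485, -0.0], [-0.0, 0.0, -1.0]]
force: [-1.2, 0.0, 4.1]
opening: 0.194
grasp_force: 30.0
```

>>> move_arm:
  increments:
    - {"xyz": [0, 0, -15], "roll": 0, "grip": 0}
    - {"xyz": [0, 0, -30], "roll": 0, "grip": 0}
    - {"xyz": [0, 0, -30], "roll": 0, "grip": 0}
    - {"xyz": [0, 0, -30], "roll": 0, "grip": 0}
    - {"xyz": [0, 0, -27], "roll": 0, "grip": 0}

```text
time_s: 5.6
position: [0.6085, -0.2019, 0.1462]
tcp_rot: [[-0.485, 0.875, -0.0], [0.875, 0.485, 0.0], [0.0, -0.0, -1.0]]
force: [0.6, 0.0, -1.0]
opening: 0.194
grasp_force: 30.0
```

>>> move_arm:
  increments:
    - {"xyz": [30, 17, 0], "roll": 0, "grip": 0}
    - {"xyz": [40, 22, 0], "roll": 0, "grip": 0}
    - {"xyz": [35, 19, 0], "roll": 0, "grip": 0}
    - {"xyz": [20, 8, 0], "roll": 0, "grip": 0}
    - {"xyz": [0, 0, 0], "roll": 0, "grip": 0}

```text
time_s: 6.02
position: [0.6037, -0.0592, 0.1444]
tcp_rot: [[-0.489, 0.872, -0.003], [0.872, 0.489, 0.003], [0.004, -0.002, -1.0]]
force: [0.0, -0.0, -0.8]
opening: 0.193
grasp_force: 30.0
```

>>> move_arm:
  increments:
    - {"xyz": [0, 0, 0], "roll": 0, "grip": 0}
    - {"xyz": [0, 0, 0], "roll": 0, "grip": 0}
    - {"xyz": [0, 0, 0], "roll": 0, "grip": 0}

```text
time_s: 6.27
position: [0.6061, -0.0659, 0.1448]
tcp_rot: [[-0.484, 0.875, 0.0], [0.875, 0.484, -0.0], [-0.001, 0.0, -1.0]]
force: [0.6, -0.7, -1.8]
opening: 0.195
grasp_force: 30.0
```

```bash
cat > jar.py <<'E'
from h import *
import sys
p,d,c=cap("wrist",sys.argv[1]); m=red(p)
s=bot.read_state(); print(s["position"],s["time_s"])
k,L,st,ce=cv2.connectedComponentsWithStats(m.astype(np.uint8))
for i in range(1,k):
    if st[i,4]<300: continue
    P,u,v=pts(L==i,d,c)
    print(ce[i].round(),st[i],"z",np.percentile(P[:,2],[2,50,98]).round(3),"all",P.mean(0).round(4))
    Q=P[abs(P[:,2]-.09)<.006]
    if len(Q)>50:
        from scipy.optimize import least_squares
        f=circ(Q[:,:2]); print("rim",len(Q),f,"med z",np.median(Q[:,2]))
w=p; h=cv2.cvtColor(p,cv2.COLOR_RGB2HSV)
dk=(h[...,0]<18)&(h[...,2]<110)&(h[...,1]>90)
P,u,v=pts(dk,d,c)
g=(abs(P[:,2]-.172)<.006); Q=P[g]
if len(Q)>30:
    r=cv2.minAreaRect((Q[:,:2]*1000).astype(np.float32)); print("knob top",len(Q),r)
E
python3 jar.py pics/j1.png
```

```text
[ 0.60604916 -0.06606657  0.1448031 ] 6.3167
[418.  58.] [ 386    0  134   93 2453] z [0.036 0.071 0.09 ] all [0.5992 0.0611 0.0688]
rim 638 [0.6067 0.082  0.03  ] med z 0.0888623086726072
[480.  31.] [ 409    0  105   76 3104] z [0.035 0.065 0.09 ] all [0.6233 0.0923 0.0641]
rim 621 [0.6065 0.0823 0.0274] med z 0.08900156379168267
[303. 275.] [ 258  234  128   72 1761] z [0.141 0.142 0.216] all [ 0.5939 -0.0592  0.1443]
```

View pics/j1.png

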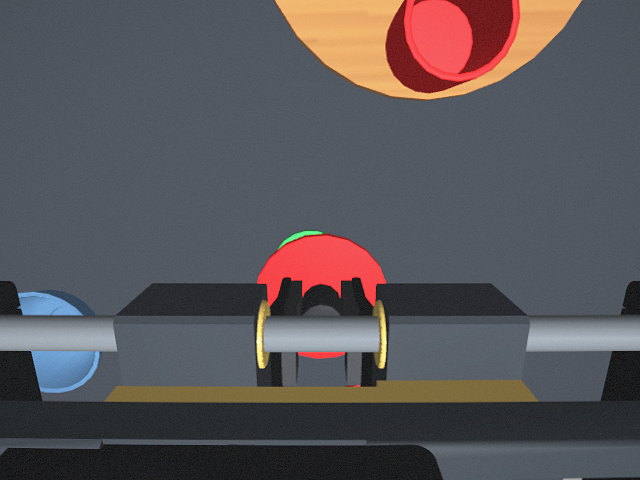

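The wrist view shows the lid held level at px (320,285) and the open jar at the top right, rim around (462,35). Next I move close to above the jar and measure both lid and rim from the same picture.

```bash
cat > rel.py <<'E'
from h import *
import sys
from scipy.optimize import least_squares
def fit(xy,r):
    f=lambda q:np.hypot(xy[:,0]-q[0],xy[:,1]-q[1])-r
    o=least_squares(f,xy.mean(0)+np.array([0,0.001]),loss="soft_l1",f_scale=.001); return o.x,np.abs(o.fun).mean()
p,d,c=cap("wrist",sys.argv[1]); m=red(p); s=bot.read_state(); R=np.array(s["tcp_rot"]); t=np.array(s["position"])
print(s["time_s"],t)
zt=t[2]-.0023
P,u,v=pts(m,d,c); im=np.zeros(m.shape,np.uint8); g=abs(P[:,2]-zt)<.006; im[v[g],u[g]]=1
k,L,st,ce=cv2.connectedComponentsWithStats(im); i=1+np.argmax(st[1:,4]); M=L==i
# upper outline of the plate: topmost pixel per column, and outer side pixels
us=np.arange(st[i,0]+1,st[i,0]+st[i,2]-1); e=np.array([[q,np.nonzero(M[:,q])[0].min()-.5] for q in us if M[:,q].any()])
e=e[e[:,1]<275]
lw,err=fit(plane(e,zt,c),.031); print("lid",lw,err,len(e),"in tool mm",(R.T@(np.r_[lw,zt]-t)*1000).round(1))
g=abs(P[:,2]-.089)<.005
Q=P[g][:,:2]; r=np.hypot(*(Q-[.6065,.082]).T); Q=Q[(r<.036)&(r>.022)]
jw,err=fit(Q,.028); print("jar",jw,err,len(Q))
print("go tool mm",(R.T@np.r_[jw-lw,0]*1000).round(1))
E
python3 rel.py pics/r1.png
```

```text
6.3667 [ 0.6059817  -0.06606335  0.14479522]
lid [ 0.60741462 -0.06666411] 0.00018047257129018225 120 in tool mm [-1.2  1.   2.3]
jar [0.60549606 0.08175538] 0.0011799536807313373 1271
go tool mm [130.9  70.   -0. ]
```

>>> move_arm:
  increments:
    - {"xyz": [25, 15, 0], "roll": 0, "grip": 0}
    - {"xyz": [35, 22, 0], "roll": 0, "grip": 0}
    - {"xyz": [35, 22, 0], "roll": 0, "grip": 0}
    - {"xyz": [15, 11, 0], "roll": 0, "grip": 0}
    - {"xyz": [0, 0, 0], "roll": 0, "grip": 0}

```text
time_s: 6.78
position: [0.6138, 0.0689, 0.1449]
tcp_rot: [[-0.487, 0.873, 0.0], [0.873, 0.487, 0.002], [0.001, 0.001, -1.0]]
force: [-0.1, -0.3, 0.4]
opening: 0.195
grasp_force: 30.0
```

>>> move_arm:
  increments:
    - {"xyz": [0, 0, 0], "roll": 0, "grip": 0}
    - {"xyz": [0, 0, 0], "roll": 0, "grip": 0}
    - {"xyz": [0, 0, 0], "roll": 0, "grip": 0}
    - {"xyz": [0, 0, 0], "roll": 0, "grip": 0}

```text
time_s: 7.12
position: [0.6138, 0.0638, 0.1449]
tcp_rot: [[-0.483, 0.876, -0.0], [0.876, 0.483, -0.0], [-0.0, -0.0, -1.0]]
force: [0.1, -0.2, 0.0]
opening: 0.199
grasp_force: 30.0
```

```bash
python3 rel.py pics/r2.png; python3 jar.py pics/r3.png
```

```text
7.1667 [0.61374285 0.0639856  0.14492893]
lid [0.61495406 0.0636752 ] 0.00028466385435576115 124 in tool mm [-0.9  0.9  2.3]
jar [0.60673783 0.08267102] 0.0011515175576989692 1252
go tool mm [20.6  2.  -0. ]
[0.61374799 0.06422988 0.14497324] 7.2167
[133.  25.] [ 113    5   54   53 1156] z [0.014 0.016 0.094] all [0.432  0.1297 0.0176]
[322. 240.] [ 257  169  129  137 9979] z [0.034 0.141 0.144] all [0.6056 0.0816 0.1019]
rim 1254 [0.6066 0.083  0.0299] med z 0.08931727211970644
knob top 410 ((586.0824584960938, 117.89603424072266), (37.16108703613281, 100.11117553710938), 28.419628143310547)
```

View pics/r2.png

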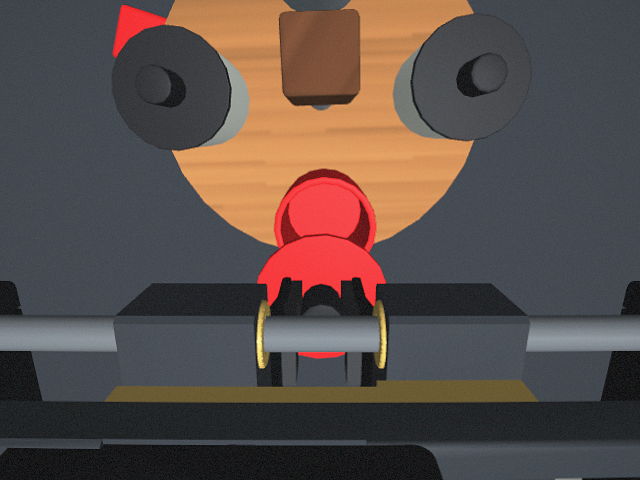

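The picture shows the rim centred at px (325,215) with the lid just below it at (322,285). The remaining shift is about 20.6 mm in x and 2 mm in y.

>>> move_arm:
  increments:
    - {"xyz": [8, 1, 0], "roll": 0, "grip": 0}
    - {"xyz": [8, 1, 0], "roll": 0, "grip": 0}
    - {"xyz": [4.6, 0, 0], "roll": 0, "grip": 0}
    - {"xyz": [0, 0, 8], "roll": 0, "grip": 0}
    - {"xyz": [0, 0, 10], "roll": 0, "grip": 0}

```text
time_s: 7.63
position: [0.6058, 0.0852, 0.1272]
tcp_rot: [[-0.486, 0.874, 0.002], [0.874, 0.486, -0.0], [-0.001, 0.002, -1.0]]
force: [-0.3, 0.8, -1.1]
opening: 0.198
grasp_force: 30.0
```

>>> move_arm:
  increments:
    - {"xyz": [0, 0, 8], "roll": 0, "grip": 0}
    - {"xyz": [0, 0, 5], "roll": 0, "grip": 0}
    - {"xyz": [0, 0, 0], "roll": 0, "grip": 0}
    - {"xyz": [0, 0, 0], "roll": 0, "grip": 0}
    - {"xyz": [0, 0, 0], "roll": 0, "grip": 0}

```text
time_s: 8.05
position: [0.6057, 0.0843, 0.1139]
tcp_rot: [[-0.484, 0.875, 0.0], [0.875, 0.484, -0.0], [-0.0, 0.0, -1.0]]
force: [0.6, 1.0, -1.3]
opening: 0.202
grasp_force: 30.0
```

```bash
python3 rel.py pics/r4.png
```

```text
8.1 [0.60582173 0.08432031 0.11413885]
lid [0.60676541 0.08423151] 0.0002668075067347337 124 in tool mm [-0.5  0.8  2.3]
jar [0.60644875 0.08404027] 0.0006414748194165974 537
go tool mm [-0.  -0.4 -0. ]
```

View pics/r4.png

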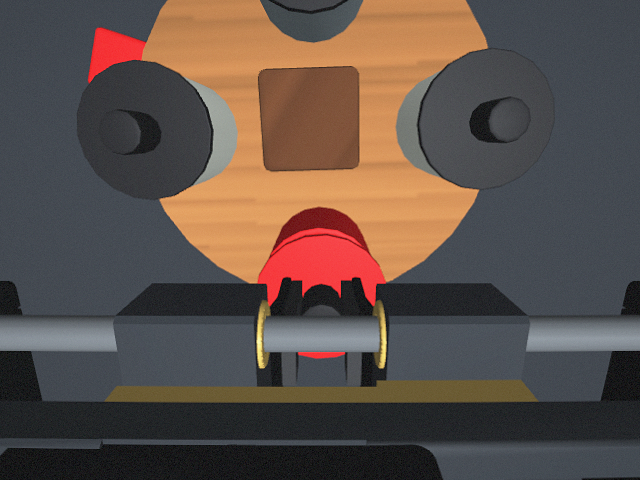

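The lid sits centred over the mouth, with the rim arc just showing above the plate at px (320,235). I'll lower it slowly.

>>> move_arm:
  increments:
    - {"xyz": [0, 0, 5], "roll": 0, "grip": 0}
    - {"xyz": [0, 0, 5], "roll": 0, "grip": 0}
    - {"xyz": [0, 0, 3], "roll": 0, "grip": 0}
    - {"xyz": [0, 0, 0], "roll": 0, "grip": 0}
    - {"xyz": [0, 0, 0], "roll": 0, "grip": 0}

```text
time_s: 8.52
position: [0.6051, 0.0845, 0.1005]
tcp_rot: [[-0.485, 0.875, -0.001], [0.875, 0.485, 0.0], [0.0, -0.001, -1.0]]
force: [0.1, -0.6, -1.3]
opening: 0.195
grasp_force: 30.0
```

>>> move_arm:
  increments:
    - {"xyz": [0, 0, 1], "roll": 0, "grip": 0}
    - {"xyz": [0, 0, 1], "roll": 0, "grip": 0}
    - {"xyz": [0, 0, 1], "roll": 0, "grip": 0}
    - {"xyz": [0, 0, 0.5], "roll": 0, "grip": 0}
    - {"xyz": [0, 0, 0], "roll": 0, "grip": 0}

```text
time_s: 8.93
position: [0.6054, 0.0845, 0.0974]
tcp_rot: [[-0.485, 0.875, -0.0], [0.875, 0.485, 0.0], [0.0, -0.0, -1.0]]
force: [-0.3, -0.8, -0.1]
opening: 0.197
grasp_force: 30.0
```

>>> move_arm:
  increments:
    - {"xyz": [0, 0, 0.5], "roll": 0, "grip": 0}
    - {"xyz": [0, 0, 0.5], "roll": 0, "grip": 0}
    - {"xyz": [0, 0, 0], "roll": 0, "grip": 0}

```text
time_s: 9.18
position: [0.6055, 0.0845, 0.0973]
tcp_rot: [[-0.485, 0.875, 0.0], [0.875, 0.485, -0.0], [-0.0, 0.0, -1.0]]
force: [-2.2, 0.5, 4.9]
opening: 0.197
grasp_force: 30.0
```

Contact, at the expected height. I'll open and withdraw.

>>> move_arm:
  increments:
    - {"xyz": [0, 0, 0], "roll": 0, "grip": 25}
    - {"xyz": [0, 0, 0], "roll": 0, "grip": 35}
    - {"xyz": [0, 0, 0], "roll": 0, "grip": 45}
    - {"xyz": [0, 0, 0], "roll": 0, "grip": 45}
    - {"xyz": [0, 0, 0], "roll": 0, "grip": 45}

```text
time_s: 9.6
position: [0.6054, 0.0845, 0.0962]
tcp_rot: [[-0.485, 0.875, -0.0], [0.875, 0.485, 0.0], [0.0, -0.0, -1.0]]
force: [1.1, 0.4, -0.3]
opening: 0.422
grasp_force: 0.0
```

>>> move_arm:
  increments:
    - {"xyz": [0, 0, -8], "roll": 0, "grip": 45}
    - {"xyz": [0, 0, -15], "roll": 0, "grip": 45}
    - {"xyz": [0, 0, -25], "roll": 0, "grip": 55}
    - {"xyz": [0, 0, -30], "roll": 0, "grip": 60}
    - {"xyz": [0, 0, -30], "roll": 0, "grip": 60}

```text
time_s: 10.02
position: [0.6049, 0.0845, 0.2055]
tcp_rot: [[-0.485, 0.875, -0.001], [0.875, 0.485, 0.0], [0.001, -0.001, -1.0]]
force: [0.8, -0.1, 0.5]
opening: 0.572
grasp_force: 0.0
```

>>> move_arm:
  increments:
    - {"xyz": [0, 0, 0], "roll": 0, "grip": 60}
    - {"xyz": [0, 0, 0], "roll": 0, "grip": 60}
    - {"xyz": [0, 0, 0], "roll": 0, "grip": 60}
    - {"xyz": [0, 0, 0], "roll": 0, "grip": 60}

```text
time_s: 10.35
position: [0.6043, 0.0845, 0.2033]
tcp_rot: [[-0.485, 0.875, -0.003], [0.875, 0.485, 0.0], [0.001, -0.002, -1.0]]
force: [-0.2, 0.2, -0.2]
opening: 0.601
grasp_force: 0.0
```

```bash
cat > kn.py <<'E'
from h import *
import sys
p,d,c=cap("wrist",sys.argv[1]); s=bot.read_state(); R=np.array(s["tcp_rot"]); t=np.array(s["position"]); print(s["time_s"],t)
v,u=np.indices(d.shape); P,u,v=pts(d>0,d,c)
g=(abs(P[:,2]-.172)<.006)&(np.hypot(P[:,0]-.567,P[:,1]-.149)<.03)
im=np.zeros(d.shape,np.uint8); im[v[g],u[g]]=1
cs=max(cv2.findContours(im,0,cv2.CHAIN_APPROX_NONE)[0],key=len)[:,0]
r=cv2.minAreaRect((plane(cs,.172,c)*1000).astype(np.float32)); print("knob",r)
k=np.array(r[0])/1000; print("go",(R.T@(np.r_[k,.139]-t)*1000).round(1),"y ang",np.degrees(np.arctan2(R[1,1],R[0,1])))
Pr,u,v=pts(red(p),d,c)
l=Pr[(abs(Pr[:,2]-.095)<.012)&(np.hypot(Pr[:,0]-.606,Pr[:,1]-.084)<.05)]
if len(l)>50:
    print("lid n",len(l),circ(l[:,:2]),"z",np.percentile(l[:,2],[5,50,95]))
    A=np.c_[l[:,:2],np.ones(len(l))]; q=l[l[:,2]>.097]; print("plane",np.linalg.lstsq(np.c_[q[:,:2],np.ones(len(q))],q[:,2],rcond=None)[0])
m=Pr[Pr[:,2]<.025]
if len(m)>50: print("mark",m.mean(0),m[:,:2].min(0),m[:,:2].max(0))
E
python3 kn.py pics/k1.png
```

```text
10.4 [0.60432176 0.0845419  0.20304923]
knob ((567.158203125, 149.623046875), (25.741701126098633, 25.33465003967285), 30.72800636291504)
go [74.8 -0.8 64.2] y ang 28.989443252921642
lid n 3680 [0.6068 0.0842 0.031 ] z [0.09338119 0.09451101 0.09563545]
plane [ 0.28924882 -0.21734089 -0.05613388]
mark [0.43898253 0.12427452 0.01531971] [0.41820506 0.02002904] [0.6546145  0.14439168]
```

View pics/k1.png

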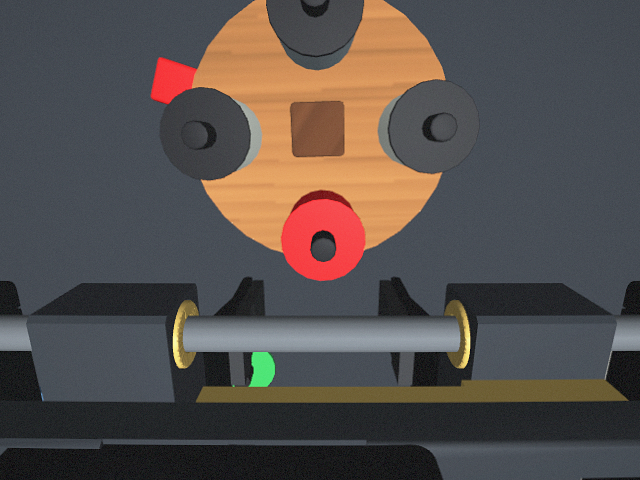

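The lid sits level on the jar at px (323,237), with the plate top at about 94.5 mm. The square knob is at (318,128) and the mark at (173,80). I move over the knob, then grip it.

>>> move_arm:
  increments:
    - {"xyz": [20, 0, -3], "roll": -0.03, "grip": 70}
    - {"xyz": [25, 0, 0], "roll": 0, "grip": 70}
    - {"xyz": [20, 0, 0], "roll": 0, "grip": 70}
    - {"xyz": [8, 0, 0], "roll": 0, "grip": 70}
    - {"xyz": [0, 0, 0], "roll": 0, "grip": 70}

```text
time_s: 10.82
position: [0.567, 0.1489, 0.2064]
tcp_rot: [[-0.513, 0.859, -0.003], [0.859, 0.513, -0.0], [0.002, -0.003, -1.0]]
force: [-0.4, 0.1, -0.1]
opening: 0.696
grasp_force: 0.0
```

>>> move_arm:
  increments:
    - {"xyz": [0, 0, 0], "roll": 0, "grip": 70}
    - {"xyz": [0, 0, 0], "roll": 0, "grip": 70}
    - {"xyz": [0, 0, 0], "roll": 0, "grip": 70}
    - {"xyz": [0, 0, 0], "roll": 0, "grip": 70}

```text
time_s: 11.15
position: [0.5693, 0.1467, 0.2073]
tcp_rot: [[-0.51, 0.86, 0.0], [0.86, 0.51, -0.0], [-0.0, 0.0, -1.0]]
force: [0.2, -0.0, -0.4]
opening: 0.696
grasp_force: 0.0
```

```bash
python3 - <<'E'
from h import *
s=bot.read_state(); R=np.array(s["tcp_rot"]); print(s["position"],(R.T@(np.array([.5672,.1496,.139])-s["position"])*1000).round(1),np.degrees(np.arctan2(R[1,1],R[0,1])),s["joint_positions"])
p,d,c=cap("top"); m=red(p)
k,L,st,ce=cv2.connectedComponentsWithStats(m.astype(np.uint8))
for i in range(1,k):
  if st[i,4]>60:
    P,u,v=pts(L==i,d,c); print(st[i,4],np.median(P,0).round(4),P.mean(0).round(4))
E
```

```text
[0.56929519 0.14667285 0.2073228 ] [ 3.6 -0.3 68.3] 30.639616032394635 [ 3.57018426e+00  2.83698801e+01  8.84960140e+01 -1.31361617e-02
  6.31212703e+01 -2.70634933e+01]
873 [ 0.729  -0.1986  0.0147] [ 0.7307 -0.2004  0.0151]
69 [0.4366 0.1096 0.015 ] [0.4379 0.1096 0.0141]
```

>>> move_arm:
  increments:
    - {"xyz": [3.6, -0.3, 10], "roll": 0, "grip": 70}
    - {"xyz": [0, 0, 20], "roll": 0, "grip": 70}
    - {"xyz": [0, 0, 20], "roll": 0, "grip": 70}
    - {"xyz": [0, 0, 14], "roll": 0, "grip": 70}
    - {"xyz": [0, 0, 4], "roll": 0, "grip": 70}

```text
time_s: 11.62
position: [0.5644, 0.1503, 0.1364]
tcp_rot: [[-0.51, 0.86, -0.006], [0.86, 0.51, -0.0], [0.003, -0.005, -1.0]]
force: [-0.1, 0.4, -0.4]
opening: 0.698
grasp_force: 0.0
```

>>> move_arm:
  increments:
    - {"xyz": [0, 0, 0], "roll": 0, "grip": 70}
    - {"xyz": [0, 0, 0], "roll": 0, "grip": 40}
    - {"xyz": [0, 0, 0], "roll": 0, "grip": 10}
    - {"xyz": [0, 0, 0], "roll": 0, "grip": 0}
    - {"xyz": [0, 0, 0], "roll": 0, "grip": 0}

```text
time_s: 12.03
position: [0.5672, 0.1506, 0.1404]
tcp_rot: [[-0.511, 0.86, 0.002], [0.86, 0.511, 0.0], [-0.001, 0.002, -1.0]]
force: [0.5, 0.1, -0.4]
opening: 0.482
grasp_force: 0.0
```

>>> move_arm:
  increments:
    - {"xyz": [0, 0, 0], "roll": 0, "grip": 0}
    - {"xyz": [0, 0, 0], "roll": 0, "grip": 0}
    - {"xyz": [0, 0, 0], "roll": 0, "grip": 0}
    - {"xyz": [0, 0, 0], "roll": 0, "grip": 0}
    - {"xyz": [0, 0, 0], "roll": 0, "grip": 0}

```text
time_s: 12.45
position: [0.5658, 0.1501, 0.1398]
tcp_rot: [[-0.511, 0.86, -0.001], [0.86, 0.511, -0.001], [-0.0, -0.002, -1.0]]
force: [-3.5, -1.8, 5.0]
opening: 0.297
grasp_force: 30.0
```

>>> move_arm:
  increments:
    - {"xyz": [0, 0, 0], "roll": 0.03, "grip": 0}
    - {"xyz": [0, 0, 0], "roll": 0.05, "grip": 0}
    - {"xyz": [0, 0, 0], "roll": 0.07, "grip": 0}
    - {"xyz": [0, 0, 0], "roll": 0.08, "grip": 0}
    - {"xyz": [0, 0, 0], "roll": 0.08, "grip": 0}

```text
time_s: 12.87
position: [0.566, 0.1501, 0.1398]
tcp_rot: [[-0.221, 0.975, -0.001], [0.975, 0.221, -0.001], [-0.001, -0.001, -1.0]]
force: [-3.3, -2.8, 4.2]
opening: 0.293
grasp_force: 30.0
```

>>> move_arm:
  increments:
    - {"xyz": [0, 0, 0], "roll": 0.08, "grip": 0}
    - {"xyz": [0, 0, 0], "roll": 0.08, "grip": 0}
    - {"xyz": [0, 0, 0], "roll": 0.08, "grip": 0}
    - {"xyz": [0, 0, 0], "roll": 0.08, "grip": 0}
    - {"xyz": [0, 0, 0], "roll": 0.08, "grip": 0}

```text
time_s: 13.28
position: [0.5662, 0.1501, 0.1398]
tcp_rot: [[0.176, 0.984, -0.001], [0.984, -0.176, -0.001], [-0.001, -0.0, -1.0]]
force: [-2.0, -2.4, 4.3]
opening: 0.3
grasp_force: 30.0
```

>>> move_arm:
  increments:
    - {"xyz": [0, 0, 0], "roll": 0.08, "grip": 0}
    - {"xyz": [0, 0, 0], "roll": 0.08, "grip": 0}
    - {"xyz": [0, 0, 0], "roll": 0.08, "grip": 0}
    - {"xyz": [0, 0, 0], "roll": 0.08, "grip": 0}
    - {"xyz": [0, 0, 0], "roll": 0.08, "grip": 0}

```text
time_s: 13.7
position: [0.5665, 0.1501, 0.1398]
tcp_rot: [[0.546, 0.838, -0.0], [0.838, -0.546, -0.001], [-0.001, 0.0, -1.0]]
force: [-1.5, -2.9, 4.9]
opening: 0.297
grasp_force: 30.0
```

>>> move_arm:
  increments:
    - {"xyz": [0, 0, 0], "roll": 0.08, "grip": 0}
    - {"xyz": [0, 0, 0], "roll": 0.08, "grip": 0}
    - {"xyz": [0, 0, 0], "roll": 0.08, "grip": 0}
    - {"xyz": [0, 0, 0], "roll": 0.08, "grip": 0}
    - {"xyz": [0, 0, 0], "roll": 0.08, "grip": 0}

```text
time_s: 14.12
position: [0.5666, 0.1499, 0.1398]
tcp_rot: [[0.829, 0.559, 0.0], [0.559, -0.829, -0.001], [-0.001, 0.001, -1.0]]
force: [-1.8, -3.2, 5.0]
opening: 0.296
grasp_force: 30.0
```

>>> move_arm:
  increments:
    - {"xyz": [0, 0, 0], "roll": 0.08, "grip": 0}
    - {"xyz": [0, 0, 0], "roll": 0.08, "grip": 0}
    - {"xyz": [0, 0, 0], "roll": 0.06, "grip": 0}
    - {"xyz": [0, 0, 0], "roll": 0.04, "grip": 0}
    - {"xyz": [0, 0, 0], "roll": 0, "grip": 0}

```text
time_s: 14.53
position: [0.5667, 0.1497, 0.1398]
tcp_rot: [[0.944, 0.329, 0.0], [0.329, -0.944, -0.001], [-0.0, 0.001, -1.0]]
force: [-1.5, -4.5, 4.7]
opening: 0.301
grasp_force: 30.0
```

```bash
cat > end.py <<'E'
from h import *
s=bot.read_state(); R=np.array(s["tcp_rot"]); print(s["time_s"],s["position"],"jar ang by tool",np.degrees(np.arctan2(-R[1,0],-R[0,0])),s["grasp_force"])
ax=np.array([.5672,.1496])
for n in("top","scene"):
  p,d,c=cap(n,"pics/end_%s.png"%n); P,u,v=pts(red(p),d,c)
  for nm,z0,z1,a,b in(("mark",.008,.024,.11,.155),("lid",.085,.103,.03,.12)):
    r=np.hypot(*(P[:,:2]-ax).T); g=(P[:,2]>z0)&(P[:,2]<z1)&(r>a)&(r<b); Q=P[g]
    if len(Q)>20: q=(Q[:,:2].min(0)+Q[:,:2].max(0))/2; print(n,nm,len(Q),"mean",Q.mean(0).round(4),"ang",np.degrees(np.arctan2(*(Q.mean(0)[:2]-ax)[::-1])).round(1),"circ",circ(Q[:,:2]))
E
python3 end.py
```

```text
14.5333 [0.56673181 0.14971631 0.13978019] jar ang by tool -160.77105800541037 30.0165177276358
top mark 58 mean [0.438  0.1096 0.0155] ang -162.8 circ [0.4409 0.1106 0.0167]
scene mark 36 mean [0.4334 0.1379 0.0158] ang -175.0 circ [0.4328 0.1365 0.0111]
scene lid 52 mean [0.4968 0.1402 0.0931] ang -172.4 circ [0.4939 0.1253 0.0308]
```

View pics/end_scene.png

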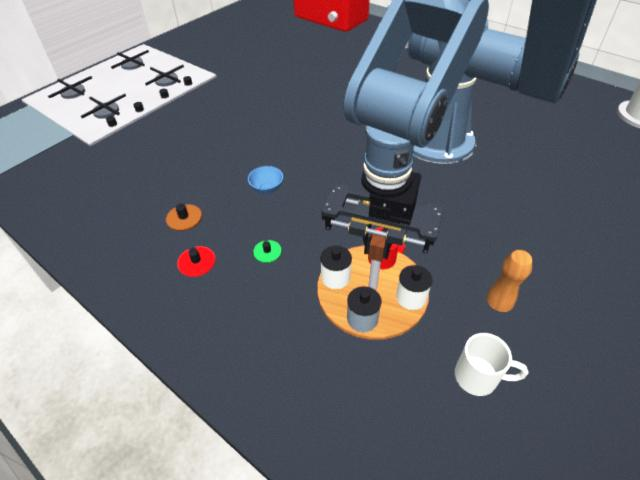

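The scene view shows the arm gripping the knob, with the lidded red jar behind the gripper at about px (383,255). The arm blocks the mark, so I check the mark's direction in earlier pictures.

```bash
python3 - <<'E'
from h import *
a=np.radians(28.989); T=np.eye(4); T[:3,:3]=np.array([[-np.sin(a),np.cos(a),0],[np.cos(a),np.sin(a),0],[0,0,-1]]); T[:3,3]=[.60432,.08454,.20305]
m=bot.camera_model("wrist"); cw=(np.array(m["intrinsics"]),np.array(m["D"]),T@np.array(m["tool_from_camera"]))
for f,c,ax,roi in(("pics/k1.png",cw,[.5672,.1496],(0,120,130,220)),("pics/b.png",cam("top"),[.5669,.1477],(285,330,255,305))):
  p=cv2.cvtColor(cv2.imread(f),cv2.COLOR_BGR2RGB); M=red(p); X=np.zeros_like(M); X[roi[0]:roi[1],roi[2]:roi[3]]=M[roi[0]:roi[1],roi[2]:roi[3]]
  v,u=np.nonzero(X); q=plane(np.c_[u,v],.016,c)-ax; r=np.hypot(*q.T); t=np.degrees(np.arctan2(q[:,1],q[:,0]))
  print(f,len(u),"rmax",r.max()); 
  for lo,hi in((.120,.127),(.127,.134),(.134,.141),(.139,.145)):
    g=(r>lo)&(r<hi); print(lo,g.sum(),(t[g]%360).min()-360,(t[g]%360).max()-360)
E
```

```text
pics/k1.png 1376 rmax 0.14856159989248993
0.12 230 -177.47869998522307 -165.94959918837742
0.127 316 -176.9606776936923 -161.9882300055319
0.134 362 -176.50304902786505 -161.7846695159735
0.139 317 -176.36216970423325 -161.86128193208575
pics/b.png 216 rmax 0.14847736383266183
0.12 42 -176.77141733820332 -160.46441073410347
0.127 46 -176.0291600058745 -161.2415684061014
0.134 49 -176.18349636537823 -161.30541532701636
0.139 44 -175.5267600579446 -161.6059282797025
```

>>> move_arm:
  increments:
    - {"xyz": [0, 0, 0], "roll": 0.05, "grip": 0}
    - {"xyz": [0, 0, 0], "roll": 0.05, "grip": 0}
    - {"xyz": [0, 0, 0], "roll": 0.04, "grip": 0}
    - {"xyz": [0, 0, 0], "roll": 0, "grip": 0}
    - {"xyz": [0, 0, 0], "roll": 0, "grip": 0}

```text
time_s: 15.05
position: [0.5667, 0.1496, 0.1398]
tcp_rot: [[0.981, 0.196, 0.0], [0.196, -0.981, -0.001], [0.0, 0.001, -1.0]]
force: [-2.4, -4.1, 4.5]
opening: 0.295
grasp_force: 30.0
```

>>> move_arm:
  increments:
    - {"xyz": [0, 0, 0], "roll": 0, "grip": 0}
    - {"xyz": [0, 0, 0], "roll": 0, "grip": 0}
    - {"xyz": [0, 0, 0], "roll": 0, "grip": 0}
    - {"xyz": [0, 0, 0], "roll": 0, "grip": 0}
    - {"xyz": [0, 0, 0], "roll": 0, "grip": 0}

```text
time_s: 15.47
position: [0.5667, 0.1496, 0.1398]
tcp_rot: [[0.981, 0.196, 0.0], [0.196, -0.981, -0.001], [0.0, 0.001, -1.0]]
force: [-1.6, -5.1, 4.2]
opening: 0.297
grasp_force: 30.0
```

```bash
python3 end.py; python3 - <<'E'
from h import *
p,d,c=cap("wrist","pics/f.png")
s=cv2.imread("pics/end_scene.png")[190:310,300:460]; t=cv2.imread("pics/end_top.png")[170:330,180:340]
w=cv2.resize(cv2.imread("pics/f.png"),(320,240))
o=np.hstack([cv2.resize(s,(320,240)),cv2.resize(t,(240,240)),w[:, :240]]); cv2.imwrite("pics/f2.png",o)
E
```

```text
15.4667 [0.5667469  0.14963035 0.13980185] jar ang by tool -168.69903301443463 30.020365971140563
top mark 57 mean [0.4386 0.1094 0.0153] ang -162.6 circ [0.4411 0.1108 0.0169]
scene lid 93 mean [0.5014 0.1552 0.0934] ang 175.2 circ [0.4924 0.135  0.0316]
```

View pics/f2.png

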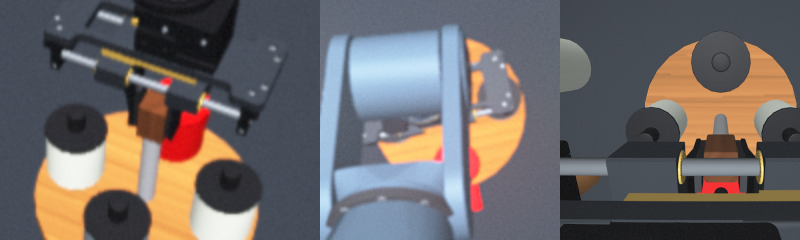

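The knob sits square in the fingers, and the lidded jar lies at -169°, on the mark's direction. I'm handing in.

```bash
python3 -c "
from rig import bot
print(bot.hand_in())"
```

```text
the job is handed in; nothing more can be done
None
```

I set the red lid on the red jar, seated and level, and let go. I then turned the carousel to the front mark by its knob and handed the job in still gripping it; no verdict came back. The arm hid the mark at the end, so I confirmed alignment from earlier pictures and the gripper angle, which agreed within about 1°.

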